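Line up four carving chisels by length on their rests

TASK

Lay the four carving chisels in the four grooved wooden rests in order of length, the shortest in the rest next to the dark oilstone and the longest at the other end. Each handle lies lengthwise down in its groove with the middle of the handle over its block, free and still. Do not move the two sharpening stones.

Things in the scene. Friction and masses are not known exactly. Their poses are not given: they have to be found in the camera images.
- chisel_117: Loose carving chisel, plain short one with a brown wooden handle: 117 mm long, handle 63 mm long, 16 mm thick. Lies on the work board. Origin: on the handle's axis, midway along the handle; about 7 mm above the board as it lies, 22 mm above a rest's foot once in its groove. +y points along it to the blade (tip at y = 85 mm).
- chisel_152: Loose carving chisel, medium-short one with a light brown wooden handle: 152 mm long, handle 80 mm long, 21 mm thick. Lies on the work board. Origin: on the handle's axis, midway along the handle; about 11 mm above the board as it lies, 26 mm above a rest's foot once in its groove. +y points along it to the blade (tip at y = 111 mm).
- chisel_187: Loose carving chisel, medium-long one with a brown wooden handle: 187 mm long, handle 92 mm long, 22 mm thick. Lies on the work board. Origin: on the handle's axis, midway along the handle; about 11 mm above the board as it lies, 26 mm above a rest's foot once in its groove. +y points along it to the blade (tip at y = 140 mm).
- chisel_224: Loose carving chisel, longest one with a brown wooden handle: 224 mm long, handle 110 mm long, 23 mm thick. Lies on the work board. Origin: on the handle's axis, midway along the handle; about 11 mm above the board as it lies, 26 mm above a rest's foot once in its groove. +y points along it to the blade (tip at y = 169 mm).
- rest_a: Fixed dark wooden chisel rest: block 60 x 60 mm, 16 mm high, groove 11 mm wide, 10 mm deep across its top along its x axis, open at both ends. Origin: centre of its foot, on the work board. Four equal rests stand in a row, 75 mm apart along their y: a (robot's right), b, c, d.
- rest_b: Fixed dark wooden chisel rest: block 60 x 60 mm, 16 mm high, groove 11 mm wide, 10 mm deep across its top along its x axis, open at both ends. Origin: centre of its foot, on the work board. Four equal rests stand in a row, 75 mm apart along their y: a (robot's right), b, c, d.
- rest_c: Fixed dark wooden chisel rest: block 60 x 60 mm, 16 mm high, groove 11 mm wide, 10 mm deep across its top along its x axis, open at both ends. Origin: centre of its foot, on the work board. Four equal rests stand in a row, 75 mm apart along their y: a (robot's right), b, c, d.
- rest_d: Fixed dark wooden chisel rest: block 60 x 60 mm, 16 mm high, groove 11 mm wide, 10 mm deep across its top along its x axis, open at both ends. Origin: centre of its foot, on the work board. Four equal rests stand in a row, 75 mm apart along their y: a (robot's right), b, c, d.
- oilstone: Loose dark oilstone, 50 x 150 x 28 mm, flat beside one end of the row of rests (beyond rest_a or beyond rest_d, 75 mm from that rest's centre, set back 30 to 42 mm along +x). Origin: centre of its underside; long along its y. Marks the shortest chisel's end; leave it alone.
- slip_stone: Loose pale flat slip stone, 36 x 100 x 12 mm, beside the other end of the row. Origin: centre of its underside; long along its y. Leave it alone. It, the other stone, chisels and rests stand on a plywood work board with its top at z = 0.072 m, x 0.375 to 0.785, y -0.295 to 0.285.

How it is judged:
By the outcome, as a careful person would: the job done as asked, in the order asked, and still so for the second after the job is handed in, with the robot touching nothing.
It also fails if it takes over 104 s, if anything falls off the work surface, if the arm or the gripper's body presses on something with over 40 N, if the wrist force passes 120 N, or if a joint passes its speed limit or range.

ROBOT

A 6-joint arm with a two-finger parallel gripper is mounted at the origin on the work surface; the furniture and walls round the work are solid. World frame = base frame: x ahead of the robot, y to its left, z up, the work surface at z = 0. Lengths are in m, angles in degrees, forces in N, time in s.
With the tool pointing down it reaches from about 0.4 to 0.825 m from the base axis. Payload 7 kg.
Tool frame: the origin (TCP) lies on the centre line of the jaws, within the pads' length; the fingertips stand 8 mm ahead of it and the grasp point (between the pads) lies 11 mm behind it; z points along the fingers, y is the line along which they close (so a half turn about z gives the same grasp; the last joint's range is limited). The gripper opens to 88 mm and grips with 3 to 60 N. Pads are 19 mm wide; open, the fingers measure 130 mm over their backs; the gripper's body (78 mm by 193 mm) begins 47 mm behind the grasp point.
Start: joints at [-51.102, 20.546, 0.682, 0, -70.136, -16.507], TCP at [0.257, -0.624, 0.235] pointing down, gripper open.
Joint ranges: [-176.03, 176.03], [-82.01, 121.73], [-58.28, 71.71], [-173.87, 95.51], [-174.79, -0.11], [-173.66, 173.66]. Speed limits (degrees/s): [136.94, 136.94, 172.46, 180, 180, 180].

INTERFACE

Orientations are given as [roll, pitch, yaw] about the fixed x, y, z axes, in that order (R = Rz(yaw) Ry(pitch) Rx(roll)).
In Python, from plant import r gives the robot as it stands.
- The arm moves only by the tool carry_out, never from a script. Its argument "targets" is a list of rows, each a list of 6 numbers: the shift along the tool's x, y, z scaled (see below), then the turn, a rotation vector about the tool's x, y, z scaled (see below). A call has 1 to 5 rows; each row shifts and turns the commanded pose from where the row before left it, along the tool's axes as they then stand; what a row does not reach is not made up. The controller multiplies each number of a shift by 0.5 m and each number of a turn by 60 degrees. A row lasts 1/8 s, in which the tool goes at most 62.5 mm and 10.7 degrees, less where a joint would pass 70% of its speed; a pose out of reach is approached as far as the arm can. A call with a number of a shift or a turn outside -1 to 1 is refused whole. A call with a gripper value outside its range is refused whole. "hand" is the opening, from 0 (shut) to 1 (fully open), set as the call begins (left out, the last holds). The fingers move at their own pace and stop on an object; "squeeze" is the grip in N (left out, the last holds). Time passes only in rows, so rows that do not move let the fingers close. It gives the time, the measured TCP pose, the force, the opening and the grip force at its end, in the units of the state.
- r.get_state(): the state, without advancing time (a new reading comes with each control period).
- r.capture(name): name is "scene" or "top" or "wrist"; returns the picture (384x512x3 uint8, red, green, blue); there is no depth.
- r.camera_info(name): a dict with "K" (3x3 intrinsics, pixels), "eye" and "attitude" of the camera in the world. Camera axes: x right, y down, z forward; pixel columns grow to the right and rows downward; lengths in m; the calibration is good to about 2 mm. A picture is of the moment at which its call begins: read the wrist's pose just before it. camera_info takes no time and is no camera call; for the wrist camera it gives the pose at the moment of the call.
- r.close_job(): hands the job in; it is judged then, once.
The state is a dict: "time_s": time; "joints": joint angles; "qd": joint speeds; "joint_torque": joint torques, N m; "tcp_pos": TCP position; "eef_rot": TCP orientation; "contact_force": force on the tool from outside, world axes, zero at the start; "moment": the same for the moment, N m; "gripper_width": finger opening in m; "gripper_force": force on a finger pad.
Only numpy, scipy, OpenCV 4.12 (cv2) and the standard library are available. Lean on these libraries where they do the work, as an engineer would, in place of code of your own. Each camera call takes 0.05 s, during which the arm holds its last target. There are 200 camera calls.

## Working session

There is one attempt and no reset: what is moved stays moved. The work goes in short steps, Python scripts to look and compute and a tool call to move; the robot and the scene stay as the last step left them, time stands still between calls to the robot, and variables do not carry over. Pictures are saved under pics/ and viewed, at most 14 in all, crops included, and the job is handed in when it is done.

Besides the shell and the picture viewer there is one more tool, called as name(argument=value, ...) on one line, values as JSON. carry_out: Moves the arm, as the interface text tells. Its arguments: {"type":"object","properties":{"targets":{"type":"array","items":{"type":"array","items":{"type":"number","minimum":-1,"maximum":1}}},"hand":{"type":"number"},"squeeze":{"type":"number"}},"required":["targets"]}

```bash
mkdir -p pics; ls
python3 - <<'E'
from plant import r
import cv2,numpy as np
np.set_printoptions(precision=4,suppress=True)
print(r.get_state())
for n in("scene","top"):
    i=r.camera_info(n);print(n,i)
    im=r.capture(n);cv2.imwrite(f"pics/{n}0.png",cv2.resize(im[:,:,::-1],(800,600),interpolation=cv2.INTER_CUBIC))
print(r.camera_info("wrist"))
E
```

```text
pics
{'time_s': 0.0, 'joints': array([-51.1021,  20.5927,   0.6349,  -0.0194, -70.1367, -16.5076]), 'qd': array([ 0.037 ,  0.0806,  0.0521,  0.0258, -0.0819, -0.0862]), 'joint_torque': array([ -0.0035, -58.2719,  29.3039,   6.9973,   0.0066,  -0.0002]), 'tcp_pos': array([ 0.2569, -0.6237,  0.2336]), 'eef_rot': array([ 179.9042,   -0.0094, -157.6163]), 'contact_force': array([-0.0615,  0.2566,  0.3267]), 'moment': array([-0.0094, -0.0362, -0.0008]), 'gripper_force': 0.0, 'gripper_width': 0.08786386226503039}
scene {'K': array([[416.634 ,   0.    , 255.6317],
       [  0.    , 416.634 , 190.722 ],
       [  0.    ,   0.    ,   1.    ]]), 'eye': array([-0.024 ,  0.8052,  0.581 ]), 'attitude': array([-114.3521,   -0.284 , -142.4924])}
top {'K': array([[358.081 ,   0.    , 261.4867],
       [  0.    , 358.081 , 193.8243],
       [  0.    ,   0.    ,   1.    ]]), 'eye': array([0.3812, 0.0093, 0.9989]), 'attitude': array([-169.1591,    1.1854,  -89.4033])}
{'K': array([[313.6626,   0.    , 255.792 ],
       [  0.    , 313.6626, 197.3162],
       [  0.    ,   0.    ,   1.    ]]), 'eye': array([ 0.1897, -0.6516,  0.3836]), 'attitude': array([164.3318,  -0.0526, 112.4638])}
```

View pics/top0.png

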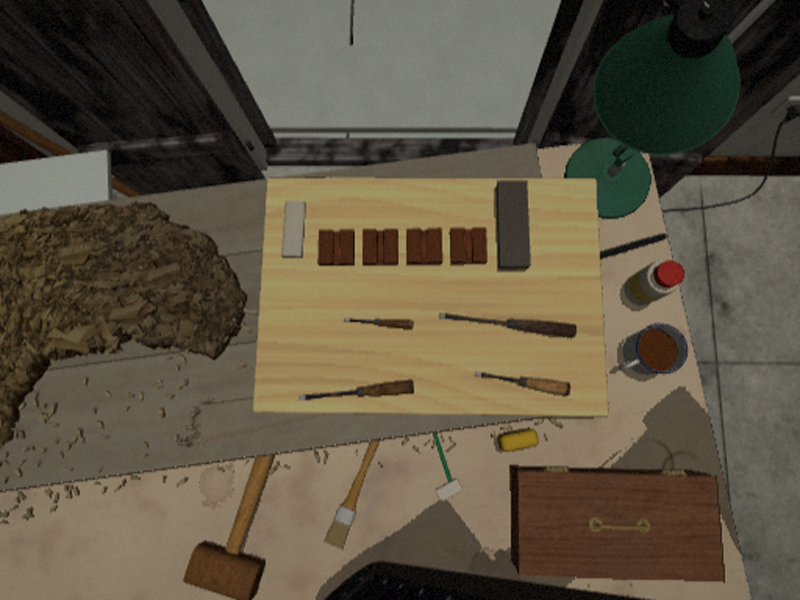

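View pics/scene0.png

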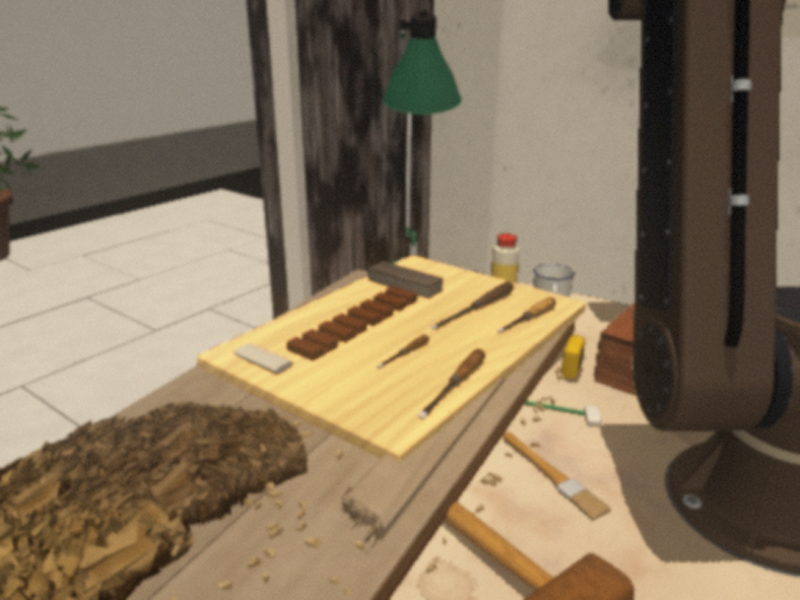

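The oilstone is at the right end, beyond rest_a, so the order is 117→a, 152→b, 187→c, 224→d. In the 800x600 view the handles sit at about 224 (540,327), 187 (385,388), 152 (548,386) and 117 (395,324). I'll enlarge a crop of each view to read these more precisely.

Run:
```python
from plant import r
import cv2
im=r.capture("top")[:,:,::-1]
cv2.imwrite("pics/topc.png",cv2.resize(im[112:272,160:392],(800,552),interpolation=cv2.INTER_CUBIC))
im=r.capture("scene")[:,:,::-1]
cv2.imwrite("pics/scenec.png",cv2.resize(im[160:290,160:340],(800,578),interpolation=cv2.INTER_CUBIC))
```

```text
(no output)
```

View pics/topc.png

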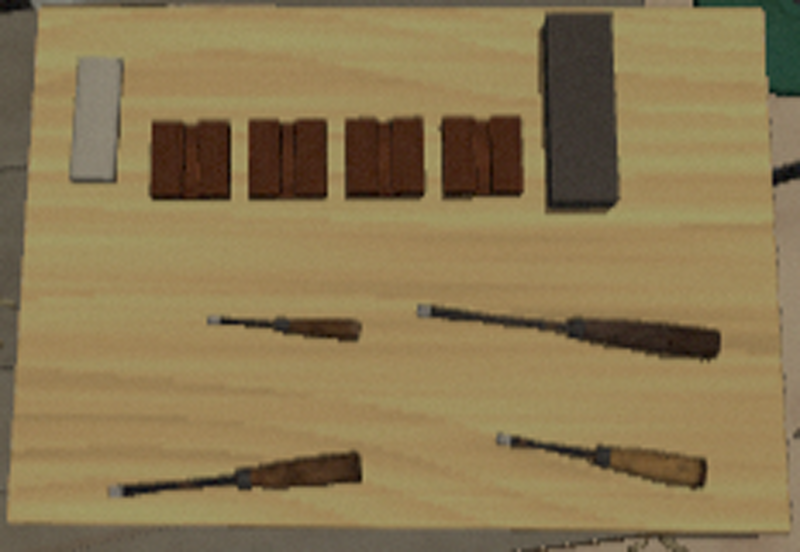

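View pics/scenec.png

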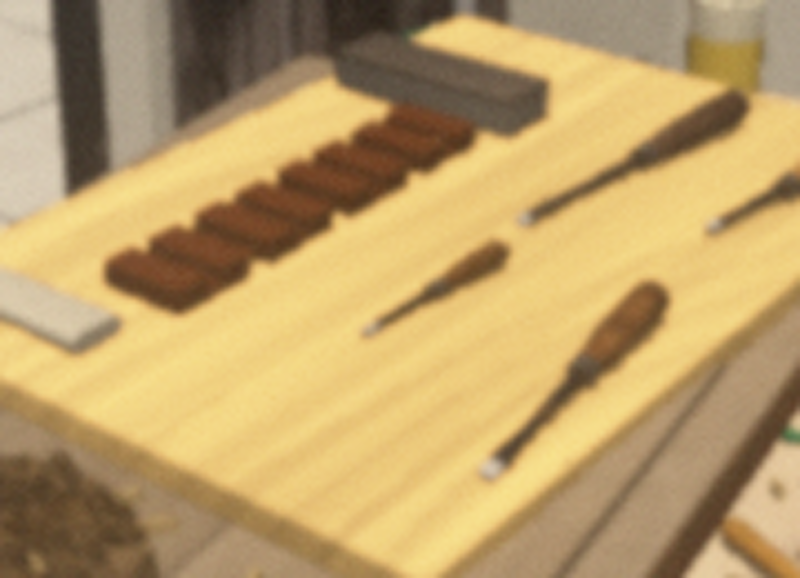

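```bash
cat > h.py <<'E'
from plant import r
import numpy as np, cv2
from scipy.spatial.transform import Rotation as R
np.set_printoptions(precision=4,suppress=True)
def ray(i,uv):
    d=R.from_euler('xyz',i["attitude"],degrees=True).apply(np.linalg.inv(i["K"])@[*uv,1]); return np.array(i["eye"]),d
def atz(i,uv,z):
    e,d=ray(i,uv); return e+d*(z-e[2])/d[2]
def tri(a,b):
    (e,d),(f,g)=a,b
    s=np.linalg.lstsq(np.c_[d,-g],f-e,rcond=None)[0]
    p,q=e+s[0]*d,f+s[1]*g; return (p+q)/2,np.linalg.norm(p-q)
E
cat > m.py <<'E'
from h import *
T=r.camera_info("top");S=r.camera_info("scene")
t=lambda p:(np.array(p)+.5)/3.4483+[160,112]-.5
s=lambda p:(np.array(p)+.5)/4.4444+[160,160]-.5
C={224:((417,310),(720,343),(525,220),(745,103)),187:((108,492),(361,467),(490,470),(655,293)),117:((207,320),(361,330),(367,332),(505,250)),152:((497,439),(706,472),None,None)}
for k,(a,b,c,d) in C.items():
    A=atz(T,t(a),.075);z=.072+(.007 if k==117 else .011);B=atz(T,t(b),z)
    u=(A-B)/np.linalg.norm(A-B);h={224:55,187:46,152:40,117:31.5}[k]/1000
    print(k,'L',np.linalg.norm(A-B),'mid',B+u*h,'blade dir',np.degrees(np.arctan2(u[1],u[0])))
    if c: print('  tri tip,butt',*tri(ray(T,t(a)),ray(S,s(c))),*tri(ray(T,t(b)),ray(S,s(d))))
for n,f,q in (('d',(191,124),(190,188)),('c',(288,121),(288,188)),('b',(384,120),(387,186)),('a',(482,119),(485,186))):
    print(n,atz(T,t(f),.088),atz(T,t(q),.088))
# rest corners: d far-left top, d near-left.. 
for n,a,b in (('d farleft',(152,122),(108,265)),('a near right',(521,187),(473,133))): print(n,*tri(ray(T,t(a)),ray(S,s(b))))
E
python3 m.py
```

```text
224 L 0.22642109655669826 mid [ 0.5191 -0.1902  0.0811] blade dir 83.73614864885721
  tri tip,butt [ 0.5353 -0.021   0.0769] 0.004751118695110883 [ 0.5102 -0.2459  0.0841] 0.006045116326917362
187 L 0.18864923994477636 mid [0.4144 0.0671 0.081 ] blade dir 96.03012097170888
  tri tip,butt [0.3974 0.2068 0.0789] 0.00455016835664729 [0.4182 0.0209 0.085 ] 0.0020978783047669826
117 L 0.11740138403280216 mid [0.5235 0.0538 0.0779] blade dir 86.36507405761273
  tri tip,butt [0.5273 0.1384 0.0756] 0.0035573306310525653 [0.5197 0.0213 0.0791] 0.0040336999820883
152 L 0.15306143967813526 mid [ 0.424  -0.1909  0.0809] blade dir 81.31694680141135
d [0.68  0.155 0.088] [0.6289 0.154  0.088 ]
c [0.6827 0.08   0.088 ] [0.6293 0.0789 0.088 ]
b [0.6838 0.006  0.088 ] [0.6312 0.0034 0.088 ]
a [ 0.6848 -0.0694  0.088 ] [ 0.6316 -0.0711  0.088 ]
d farleft [0.6797 0.1839 0.0858] 0.005887882549663918
a near right [ 0.6316 -0.1004  0.0796] 0.0036791079914969818
```

The top view gives handle and groove positions within about 2 mm, and the triangulated heights match the text. Next I'll write a step planner and go up over the board, taking a wrist view on the way.

```bash
cat >> h.py <<'E'
def plan(*wps,start=None):
    """wps: (x,y,z,yaw,maxstep m). Prints rows, 5 to a call, one block per waypoint."""
    s=r.get_state(); print('t',s["time_s"],s["tcp_pos"],s["eef_rot"],'w',s["gripper_width"])
    p=np.array(start[:3] if start else s["tcp_pos"]); yaw=start[3] if start else s["eef_rot"][2]
    for x,y,z,ty,ms in wps:
        rows=[]; g=np.array([x,y,z]); dy=(ty-yaw+180)%360-180
        n=max(1,int(np.ceil(max(np.linalg.norm(g-p)/ms,abs(dy)/10.2))))
        for k in range(n,0,-1):
            M=R.from_euler('xyz',[180,0,yaw],degrees=True)
            d=np.round(M.inv().apply((g-p)/k)/.5,3)+0.; p=p+M.apply(d*.5)
            w=round(-((ty-yaw+180)%360-180)/k/60,3)+0.; yaw-=w*60
            rows.append([*map(float,d),0,0,w])
        print('->',(x,y,z,ty))
        for k in range(0,n,5): print('  ',str(rows[k:k+5]).replace(' ',''))
E
python3 -c "
from h import *
plan((.3,-.55,.33,-157.6,.06),(.49,-.06,.34,-96,.06))"
```

```text
t 0.2 [ 0.257  -0.6238  0.234 ] [ 179.9385   -0.0101 -157.6118] w 0.08764087845157212
-> (0.3, -0.55, 0.33, -157.6)
   [[-0.045,0.035,-0.064,0,0,np.float64(0.0)],[-0.045,0.034,-0.064,0,0,np.float64(0.0)],[-0.046,0.035,-0.064,0,0,np.float64(0.0)]]
-> (0.49, -0.06, 0.34, -96)
   [[-0.08,0.085,-0.002,0,0,np.float64(-0.114)],[-0.09,0.074,-0.002,0,0,np.float64(-0.114)],[-0.098,0.063,-0.002,0,0,np.float64(-0.114)],[-0.105,0.051,-0.002,0,0,np.float64(-0.114)],[-0.11,0.038,-0.002,0,0,np.float64(-0.114)]]
   [[-0.114,0.025,-0.003,0,0,np.float64(-0.114)],[-0.117,0.011,-0.002,0,0,np.float64(-0.114)],[-0.117,-0.003,-0.003,0,0,np.float64(-0.114)],[-0.115,-0.017,-0.002,0,0,np.float64(-0.115)]]
```

carry_out(targets=[[-0.045,0.035,-0.064,0,0,0],[-0.045,0.034,-0.064,0,0,0],[-0.046,0.035,-0.064,0,0,0]], hand=0.6)

```text
time_s: 0.57
tcp_pos: [0.3004, -0.5493, 0.3313]
eef_rot: [180.0, -0.0, -157.6]
contact_force: [1.1, -0.9, -0.4]
gripper_width: 0.063
gripper_force: 0.0
```

carry_out(targets=[[-0.08,0.085,-0.002,0,0,-0.114],[-0.09,0.074,-0.002,0,0,-0.114],[-0.098,0.063,-0.002,0,0,-0.114],[-0.105,0.051,-0.002,0,0,-0.114],[-0.11,0.038,-0.002,0,0,-0.114]])

```text
time_s: 1.2
tcp_pos: [0.4056, -0.2765, 0.3357]
eef_rot: [-180.0, 0.0, -123.2]
contact_force: [1.3, -0.2, -0.6]
gripper_width: 0.0529
gripper_force: 0.0
```

carry_out(targets=[[-0.114,0.025,-0.003,0,0,-0.114],[-0.117,0.011,-0.002,0,0,-0.114],[-0.117,-0.003,-0.003,0,0,-0.114],[-0.115,-0.017,-0.002,0,0,-0.115],[0,0,0,0,0,0]])

```text
time_s: 1.82
tcp_pos: [0.4907, -0.0572, 0.3402]
eef_rot: [180.0, 0.0, -95.6]
contact_force: [-0.2, -0.2, -0.3]
gripper_width: 0.0525
gripper_force: 0.0
```

```bash
sed -i 's/w=round(\(.*\),3)+0\.;/w=float(round(\1,3))+0.;/' h.py
python3 - <<'E'
from h import *
import pickle
s=r.get_state();print(s["time_s"],s["tcp_pos"],s["eef_rot"],s["joints"])
W=r.camera_info("wrist");im=r.capture("wrist")[:,:,::-1];pickle.dump((W,im),open("w1.pkl","wb"))
cv2.imwrite("pics/w1.png",cv2.resize(im,(800,600),interpolation=cv2.INTER_CUBIC))
E
```

```text
1.825 [ 0.4907 -0.0572  0.3402] [179.9712   0.0128 -95.6452] [ 16.1817   0.0714 -11.1371  -0.023  -78.8134 -21.8225]
```

View pics/w1.png

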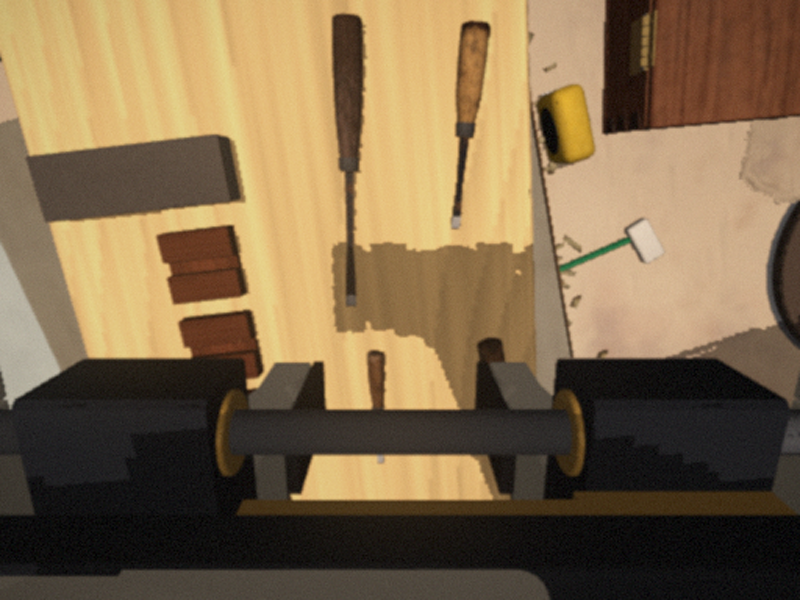

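The wrist view shows 224 with its butt at (347,15) and tip at (351,303), 152 with its butt at (476,23) and tip at (456,225), and the 117 butt at (376,352). I'll triangulate these against the top view.

Run:
```python
from h import *
import pickle
W,_=pickle.load(open("w1.pkl","rb"));T=r.camera_info("top")
t=lambda p:(np.array(p)+.5)/3.4483+[160,112]-.5
w=lambda p:(np.array(p)+.5)/1.5625-.5
for n,a,b in ((224,(720,343),(347,15)),('tip',(417,310),(351,303)),(152,(706,472),(476,23)),('tip',(497,439),(456,225)),(117,(361,330),(376,352))):
    print(n,*tri(ray(T,t(a)),ray(W,w(b))),atz(W,w(b),.082))
plan((.519,-.190,.18,-96.5,.06),(.519,-.190,.086,-96.5,.04))
```

```text
224 [ 0.5105 -0.2394  0.1007] 0.000969832412258634 [ 0.5117 -0.2442  0.082 ]
tip [ 0.5389 -0.0203  0.065 ] 0.0011367642910366951 [ 0.5361 -0.0248  0.082 ]
152 [ 0.4178 -0.2287  0.0876] 0.0008816832272759087 [ 0.417  -0.2296  0.082 ]
tip [ 0.4409 -0.0804  0.0683] 0.001645958343069276 [ 0.4416 -0.0825  0.082 ]
117 [0.5203 0.0222 0.082 ] 0.0014281373831445965 [0.5196 0.022  0.082 ]
t 1.875 [ 0.4901 -0.0587  0.3402] [179.9591  -0.0061 -95.8023] w 0.052273266573201214
-> (0.519, -0.19, 0.18, -96.5)
   [[0.064,-0.021,0.08,0,0,0.003],[0.064,-0.021,0.08,0,0,0.003],[0.064,-0.022,0.08,0,0,0.003],[0.063,-0.021,0.08,0,0,0.003]]
-> (0.519, -0.19, 0.086, -96.5)
   [[0.0,0.0,0.063,0,0,0.0],[0.0,0.0,0.063,0,0,0.0],[0.0,0.0,0.062,0,0,0.0]]
```

carry_out(targets=[[0.064,-0.021,0.08,0,0,0.003],[0.064,-0.021,0.08,0,0,0.003],[0.064,-0.022,0.08,0,0,0.003],[0.063,-0.021,0.08,0,0,0.003]])

```text
time_s: 2.38
tcp_pos: [0.5176, -0.194, 0.1796]
eef_rot: [-180.0, -0.0, -96.8]
contact_force: [1.0, 1.0, -0.0]
gripper_width: 0.0525
gripper_force: 0.0
```

carry_out(targets=[[0,0,0.06,0,0,0],[0,0,0.06,0,0,0],[0,0,0.05,0,0,0],[0,0,0.018,0,0,0],[0,0,0,0,0,0]])

```text
time_s: 3.0
tcp_pos: [0.5178, -0.1924, 0.0865]
eef_rot: [180.0, -0.0, -96.8]
contact_force: [-0.3, -0.2, -0.0]
gripper_width: 0.0528
gripper_force: 0.0
```

carry_out(targets=[[0,0,0.0,0,0,0],[0,0,0,0,0,0],[0,0,0,0,0,0],[0,0,0,0,0,0],[0,0,0,0,0,0]], hand=0, squeeze=40)

```text
time_s: 3.62
tcp_pos: [0.5183, -0.1917, 0.0869]
eef_rot: [-180.0, -0.0, -96.7]
contact_force: [-1.1, 0.6, 4.9]
gripper_width: 0.0194
gripper_force: 40.0
```

Run:
```python
from h import *
plan((.518,-.190,.19,-96.7,.05),(.655,.1545,.18,-179,.05),(.655,.1545,.125,-179,.03))
```

```text
t 3.625 [ 0.5183 -0.1917  0.0869] [-179.976    -0.0046  -96.6937] w 0.01937912203854328
-> (0.518, -0.19, 0.19, -96.7)
   [[-0.001,0.0,-0.069,0,0,0.0],[-0.001,0.001,-0.069,0,0,0.0],[-0.001,0.0,-0.068,0,0,0.0]]
-> (0.655, 0.1545, 0.18, -179)
   [[-0.08,-0.021,0.002,0,0,0.152],[-0.082,-0.008,0.002,0,0,0.152],[-0.082,0.005,0.002,0,0,0.153],[-0.081,0.018,0.002,0,0,0.152],[-0.077,0.03,0.002,0,0,0.153]]
   [[-0.071,0.042,0.002,0,0,0.152],[-0.063,0.052,0.003,0,0,0.153],[-0.054,0.062,0.002,0,0,0.152],[-0.044,0.07,0.003,0,0,0.153]]
-> (0.655, 0.1545, 0.125, -179)
   [[0.0,0.0,0.055,0,0,0.0],[0.0,0.0,0.055,0,0,0.0]]
```

carry_out(targets=[[-0.001,0,-0.069,0,0,0],[-0.001,0.001,-0.069,0,0,0],[-0.001,0,-0.068,0,0,0]])

```text
time_s: 4.0
tcp_pos: [0.5175, -0.1901, 0.1903]
eef_rot: [180.0, 0.0, -96.7]
contact_force: [0.2, -0.1, -1.6]
gripper_width: 0.0201
gripper_force: 39.9
```

carry_out(targets=[[-0.08,-0.021,0.002,0,0,0.152],[-0.082,-0.008,0.002,0,0,0.152],[-0.082,0.005,0.002,0,0,0.153],[-0.081,0.018,0.002,0,0,0.152],[-0.077,0.03,0.002,0,0,0.153]])

```text
time_s: 4.62
tcp_pos: [0.5939, 0.0031, 0.1842]
eef_rot: [180.0, -0.0, -142.7]
contact_force: [0.8, -0.5, -0.4]
gripper_width: 0.02
gripper_force: 39.9
```

carry_out(targets=[[-0.071,0.042,0.002,0,0,0.152],[-0.063,0.052,0.003,0,0,0.153],[-0.054,0.062,0.002,0,0,0.152],[-0.044,0.07,0.003,0,0,0.153],[0,0,0,0,0,0]])

```text
time_s: 5.25
tcp_pos: [0.6555, 0.157, 0.1781]
eef_rot: [-180.0, -0.1, -179.0]
contact_force: [-1.0, -0.1, -1.6]
gripper_width: 0.0192
gripper_force: 39.9
```

Run:
```python
from h import *
import pickle
W=r.camera_info("wrist");im=r.capture("wrist")[:,:,::-1];pickle.dump((W,im),open("w2.pkl","wb"))
cv2.imwrite("pics/w2.png",cv2.resize(im,(800,600),interpolation=cv2.INTER_CUBIC))
plan((.655,.1545,.125,-179,.03),(.655,.1545,.103,-179,.01))
```

```text
t 5.3 [0.6549 0.1557 0.1783] [-179.9667   -0.0962 -178.923 ] w 0.019923744421941662
-> (0.655, 0.1545, 0.125, -179)
   [[0.0,-0.001,0.053,0,0,0.001],[0.0,-0.001,0.054,0,0,0.0]]
-> (0.655, 0.1545, 0.103, -179)
   [[0.0,0.0,0.015,0,0,0.0],[0.0,0.0,0.014,0,0,0.0],[0.0,0.0,0.015,0,0,0.0]]
```

View pics/w2.png

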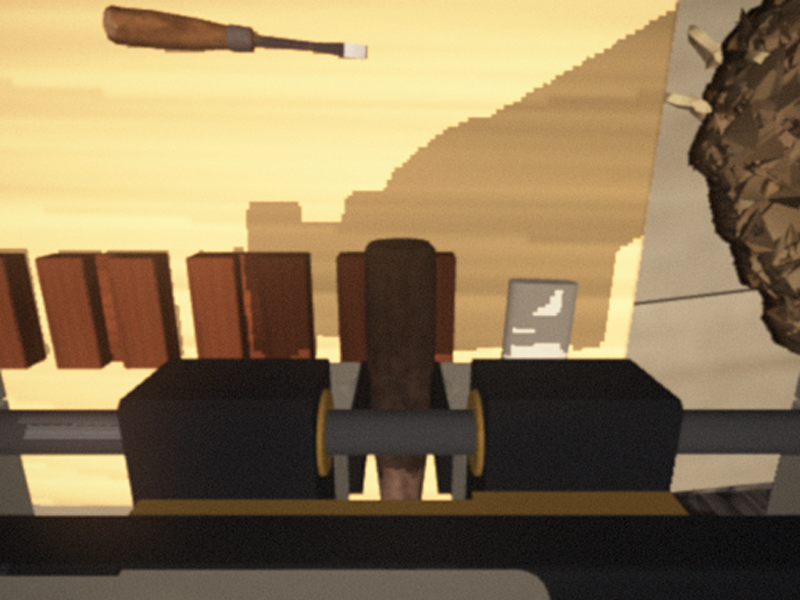

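Rest d spans columns 337-456 and the handle is centred at about 400, so it is aligned. Lowering.

carry_out(targets=[[0,-0.001,0.053,0,0,0.001],[0,-0.001,0.054,0,0,0],[0,0,0.015,0,0,0],[0,0,0.014,0,0,0],[0,0,0,0,0,0]])

```text
time_s: 5.92
tcp_pos: [0.6553, 0.1533, 0.1119]
eef_rot: [180.0, 0.0, -179.1]
contact_force: [-0.2, -0.7, -0.2]
gripper_width: 0.02
gripper_force: 39.9
```

carry_out(targets=[[0,0,0.01,0,0,0],[0,0,0,0,0,0]])

```text
time_s: 6.18
tcp_pos: [0.655, 0.1534, 0.1066]
eef_rot: [180.0, -0.0, -179.1]
contact_force: [-0.5, -0.7, -1.0]
gripper_width: 0.0197
gripper_force: 39.9
```

carry_out(targets=[[0,0,0.004,0,0,0],[0,0,0.002,0,0,0],[0,0,0,0,0,0]])

```text
time_s: 6.55
tcp_pos: [0.6551, 0.1535, 0.1035]
eef_rot: [-180.0, -0.0, -179.1]
contact_force: [0.3, 0.7, -0.7]
gripper_width: 0.0193
gripper_force: 39.9
```

carry_out(targets=[[0,0,0.003,0,0,0],[0,0,0,0,0,0]])

```text
time_s: 6.8
tcp_pos: [0.6553, 0.1536, 0.1024]
eef_rot: [180.0, 0.0, -179.1]
contact_force: [-0.7, 0.4, 1.7]
gripper_width: 0.0197
gripper_force: 39.9
```

carry_out(targets=[[0,0,0.002,0,0,0],[0,0,0.001,0,0,0],[0,0,0,0,0,0]])

```text
time_s: 7.18
tcp_pos: [0.6555, 0.1537, 0.102]
eef_rot: [180.0, 0.1, -179.1]
contact_force: [-4.0, 1.2, 8.4]
gripper_width: 0.0195
gripper_force: 39.8
```

carry_out(targets=[[0,0,0,0,0,0],[0,0,0,0,0,0],[0,0,0,0,0,0],[0,0,0,0,0,0],[0,0,0,0,0,0]], hand=0.5)

```text
time_s: 7.8
tcp_pos: [0.6551, 0.1534, 0.1004]
eef_rot: [-180.0, -0.0, -179.1]
contact_force: [-0.6, -0.3, 0.1]
gripper_width: 0.0438
gripper_force: 0.0
```

carry_out(targets=[[0,0,-0.06,0,0,0],[0,0,-0.1,0,0,0],[0,0,-0.04,0,0,0]])

```text
time_s: 8.18
tcp_pos: [0.6564, 0.1538, 0.2041]
eef_rot: [179.9, 0.2, -179.1]
contact_force: [0.3, -0.7, -0.1]
gripper_width: 0.0441
gripper_force: 0.0
```

Run:
```python
from h import *
plan((.4155,.068,.20,-84,.055),(.4145,.067,.083,-84,.045))
```

```text
t 8.175 [0.6564 0.1538 0.2041] [ 179.9244    0.2389 -179.0681] w 0.044111222347598844
-> (0.4155, 0.068, 0.2, -84)
   [[0.048,-0.016,0.001,0,0,-0.158],[0.051,-0.008,0.001,0,0,-0.158],[0.051,0.0,0.001,0,0,-0.159],[0.05,0.009,0.001,0,0,-0.158],[0.048,0.017,0.001,0,0,-0.159]]
   [[0.045,0.025,0.001,0,0,-0.158],[0.04,0.032,0.001,0,0,-0.159],[0.035,0.038,0.0,0,0,-0.158],[0.028,0.043,0.001,0,0,-0.159],[0.02,0.047,0.0,0,0,-0.158]]
-> (0.4145, 0.067, 0.083, -84)
   [[0.001,0.001,0.078,0,0,0.0],[0.001,0.0,0.078,0,0,0.0],[0.0,0.001,0.078,0,0,0.0]]
```

carry_out(targets=[[0.048,-0.016,0.001,0,0,-0.158],[0.051,-0.008,0.001,0,0,-0.158],[0.051,0,0.001,0,0,-0.159],[0.05,0.009,0.001,0,0,-0.158],[0.048,0.017,0.001,0,0,-0.159]])

```text
time_s: 8.8
tcp_pos: [0.5341, 0.1107, 0.1981]
eef_rot: [-180.0, 0.0, -131.3]
contact_force: [0.1, 0.6, 0.7]
gripper_width: 0.044
gripper_force: 0.0
```

carry_out(targets=[[0.045,0.025,0.001,0,0,-0.158],[0.04,0.032,0.001,0,0,-0.159],[0.035,0.038,0,0,0,-0.158],[0.028,0.043,0.001,0,0,-0.159],[0.02,0.047,0,0,0,-0.158]])

```text
time_s: 9.43
tcp_pos: [0.4132, 0.0675, 0.1966]
eef_rot: [-180.0, 0.0, -83.7]
contact_force: [0.9, -0.2, 1.2]
gripper_width: 0.0441
gripper_force: 0.0
```

carry_out(targets=[[0,0,0,0,0,0]])

```text
time_s: 9.55
tcp_pos: [0.4129, 0.0674, 0.197]
eef_rot: [-179.9, 0.0, -84.0]
contact_force: [0.5, -0.3, 0.3]
gripper_width: 0.0438
gripper_force: 0.0
```

Run:
```python
from h import *
import pickle
im=r.capture("wrist")[:,:,::-1];im2=r.capture("top")[:,:,::-1]
cv2.imwrite("pics/w3.png",np.hstack([cv2.resize(im,(400,300)),cv2.resize(im2[110:270,170:383],(400,300))]))
plan((.4145,.067,.083,-84,.045))
```

```text
t 9.65 [0.4144 0.0681 0.197 ] [-179.9276    0.0314  -84.1368] w 0.04367281177902365
-> (0.4145, 0.067, 0.083, -84)
   [[0.001,0.0,0.076,0,0,-0.001],[0.001,0.0,0.076,0,0,-0.001],[0.0,0.0,0.076,0,0,0.0]]
```

View pics/w3.png

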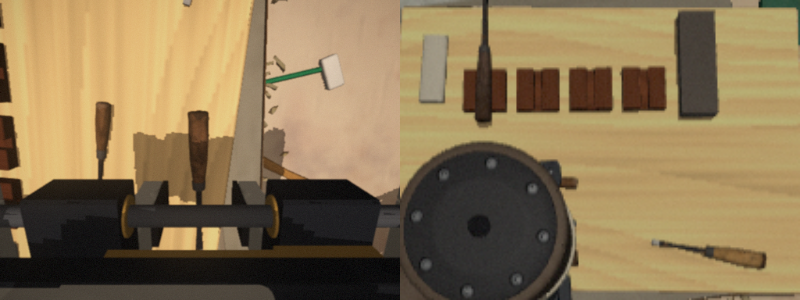

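Chisel 224 lies in groove d (right panel, 484,85), and the 187 handle is centred between the fingers (left panel, 198,150). Grasping it.

carry_out(targets=[[0.001,0,0.076,0,0,-0.001],[0.001,0,0.076,0,0,-0.001],[0,0,0.055,0,0,0],[0,0,0.018,0,0,0],[0,0,0,0,0,0]])

```text
time_s: 10.28
tcp_pos: [0.4145, 0.067, 0.084]
eef_rot: [180.0, -0.0, -84.0]
contact_force: [0.2, -0.7, 0.7]
gripper_width: 0.0438
gripper_force: 0.0
```

carry_out(targets=[[0,0,0,0,0,0],[0,0,0,0,0,0],[0,0,0,0,0,0],[0,0,0,0,0,0]], hand=0, squeeze=40)

```text
time_s: 10.78
tcp_pos: [0.4145, 0.0671, 0.0846]
eef_rot: [-179.9, 0.0, -83.9]
contact_force: [-2.2, 0.7, 4.4]
gripper_width: 0.0191
gripper_force: 39.9
```

Run:
```python
from h import *
p=r.get_state()["tcp_pos"]
plan((p[0],p[1],.19,-84,.05),(.655,.0795,.18,-179,.05),(.655,.0795,.125,-179,.03))
```

```text
t 10.775 [0.4145 0.0671 0.0846] [-179.9385    0.0232  -83.9179] w 0.01909049975346951
-> (np.float64(0.4144844997098221), np.float64(0.06708926756037085), 0.19, -84)
   [[0.0,0.0,-0.07,0,0,0.0],[0.0,0.0,-0.07,0,0,0.001],[0.0,0.0,-0.071,0,0,0.0]]
-> (0.655, 0.0795, 0.18, -179)
   [[0.003,-0.048,0.002,0,0,0.158],[-0.005,-0.048,0.002,0,0,0.158],[-0.013,-0.046,0.002,0,0,0.158],[-0.021,-0.044,0.002,0,0,0.159],[-0.028,-0.039,0.002,0,0,0.158]]
   [[-0.034,-0.034,0.002,0,0,0.159],[-0.039,-0.028,0.002,0,0,0.158],[-0.043,-0.022,0.002,0,0,0.159],[-0.046,-0.014,0.002,0,0,0.158],[-0.048,-0.007,0.002,0,0,0.159]]
-> (0.655, 0.0795, 0.125, -179)
   [[0.0,0.0,0.055,0,0,0.0],[0.0,0.0,0.055,0,0,0.0]]
```

carry_out(targets=[[0,0,-0.07,0,0,0],[0,0,-0.07,0,0,0.001],[0,0,-0.071,0,0,0]])

```text
time_s: 11.15
tcp_pos: [0.4137, 0.0667, 0.1906]
eef_rot: [180.0, -0.0, -84.0]
contact_force: [0.8, 0.5, -1.5]
gripper_width: 0.019
gripper_force: 39.9
```

carry_out(targets=[[0.003,-0.048,0.002,0,0,0.158],[-0.005,-0.048,0.002,0,0,0.158],[-0.013,-0.046,0.002,0,0,0.158],[-0.021,-0.044,0.002,0,0,0.159],[-0.028,-0.039,0.002,0,0,0.158]])

```text
time_s: 11.78
tcp_pos: [0.5349, 0.0729, 0.1842]
eef_rot: [180.0, -0.0, -131.8]
contact_force: [-0.4, -0.4, 0.4]
gripper_width: 0.0191
gripper_force: 39.9
```

carry_out(targets=[[-0.034,-0.034,0.002,0,0,0.159],[-0.039,-0.028,0.002,0,0,0.158],[-0.043,-0.022,0.002,0,0,0.159],[-0.046,-0.014,0.002,0,0,0.158],[-0.048,-0.007,0.002,0,0,0.159]])

```text
time_s: 12.4
tcp_pos: [0.6552, 0.0791, 0.179]
eef_rot: [-180.0, -0.1, -179.3]
contact_force: [0.1, 0.4, -0.2]
gripper_width: 0.0191
gripper_force: 39.9
```

carry_out(targets=[[0,0,0.055,0,0,0],[0,0,0.045,0,0,0],[0,0,0,0,0,0]])

```text
time_s: 12.78
tcp_pos: [0.6532, 0.0786, 0.1272]
eef_rot: [-179.9, -0.3, -179.1]
contact_force: [-0.4, 0.4, -0.3]
gripper_width: 0.0187
gripper_force: 39.9
```

Run:
```python
from h import *
plan((.655,.0795,.103,-179,.03))
```

```text
t 12.775 [0.6532 0.0786 0.1272] [-179.924    -0.2605 -179.0525] w 0.018689013912665725
-> (0.655, 0.0795, 0.103, -179)
   [[-0.004,0.002,0.048,0,0,-0.001]]
```

carry_out(targets=[[-0.002,0.002,0.025,0,0,0],[0,0,0.023,0,0,0],[0,0,0,0,0,0],[0,0,0,0,0,0]])

```text
time_s: 13.28
tcp_pos: [0.656, 0.0802, 0.1059]
eef_rot: [-180.0, 0.0, -179.0]
contact_force: [0.1, 0.1, -0.5]
gripper_width: 0.0193
gripper_force: 39.9
```

carry_out(targets=[[0,0,0.003,0,0,0],[0,0,0.002,0,0,0],[0,0,0,0,0,0]])

```text
time_s: 13.65
tcp_pos: [0.6557, 0.0801, 0.1031]
eef_rot: [180.0, -0.0, -179.0]
contact_force: [-0.7, -0.1, -1.0]
gripper_width: 0.019
gripper_force: 39.9
```

carry_out(targets=[[0,0,0.003,0,0,0],[0,0,0.002,0,0,0],[0,0,0,0,0,0]])

```text
time_s: 14.02
tcp_pos: [0.6557, 0.0801, 0.1005]
eef_rot: [-180.0, -0.0, -179.0]
contact_force: [-1.4, 0.0, -0.5]
gripper_width: 0.0191
gripper_force: 39.9
```

carry_out(targets=[[0,0,0.002,0,0,0],[0,0,0,0,0,0]])

```text
time_s: 14.28
tcp_pos: [0.6559, 0.0801, 0.1]
eef_rot: [-180.0, 0.0, -179.0]
contact_force: [-0.2, -0.2, 2.9]
gripper_width: 0.0192
gripper_force: 39.9
```

carry_out(targets=[[0,0,0.001,0,0,0],[0,0,0,0,0,0],[0,0,0,0,0,0]])

```text
time_s: 14.65
tcp_pos: [0.656, 0.0801, 0.0998]
eef_rot: [-180.0, 0.0, -179.0]
contact_force: [-2.8, -0.4, 6.1]
gripper_width: 0.0192
gripper_force: 39.9
```

carry_out(targets=[[0,0,0,0,0,0],[0,0,0,0,0,0],[0,0,0,0,0,0],[0,0,0,0,0,0],[0,0,0,0,0,0]], hand=0.5)

```text
time_s: 15.28
tcp_pos: [0.6557, 0.0802, 0.099]
eef_rot: [-180.0, -0.0, -179.0]
contact_force: [0.8, 0.4, 0.6]
gripper_width: 0.0439
gripper_force: 0.0
```

carry_out(targets=[[0,0,-0.06,0,0,0],[0,0,-0.1,0,0,0],[0,0,-0.04,0,0,0]])

```text
time_s: 15.65
tcp_pos: [0.657, 0.0804, 0.2025]
eef_rot: [179.9, 0.2, -179.0]
contact_force: [0.1, -0.2, 0.0]
gripper_width: 0.0439
gripper_force: 0.0
```

Run:
```python
from h import *
plan((.424,-.1905,.20,-98.7,.055))
```

```text
t 15.65 [0.657  0.0804 0.2025] [ 179.9443    0.244  -179.0083] w 0.0438999215581394
-> (0.424, -0.1905, 0.2, -98.7)
   [[0.059,-0.067,0.001,0,0,-0.167],[0.07,-0.055,0.001,0,0,-0.167],[0.079,-0.042,0.001,0,0,-0.167],[0.085,-0.028,0.0,0,0,-0.167],[0.088,-0.013,0.001,0,0,-0.168]]
   [[0.089,0.003,0.0,0,0,-0.167],[0.088,0.018,0.001,0,0,-0.168],[0.083,0.034,0.0,0,0,-0.167]]
```

carry_out(targets=[[0.059,-0.067,0.001,0,0,-0.167],[0.07,-0.055,0.001,0,0,-0.167],[0.079,-0.042,0.001,0,0,-0.167],[0.085,-0.028,0,0,0,-0.167],[0.088,-0.013,0.001,0,0,-0.168]])

```text
time_s: 16.27
tcp_pos: [0.5092, -0.0899, 0.1973]
eef_rot: [-180.0, 0.0, -128.5]
contact_force: [0.4, -0.5, -0.4]
gripper_width: 0.044
gripper_force: 0.0
```

carry_out(targets=[[0.089,0.003,0,0,0,-0.167],[0.088,0.018,0.001,0,0,-0.168],[0.083,0.034,0,0,0,-0.167],[0,0,0,0,0,0]])

```text
time_s: 16.77
tcp_pos: [0.4207, -0.1922, 0.1969]
eef_rot: [-180.0, 0.0, -98.8]
contact_force: [0.7, -0.1, -0.1]
gripper_width: 0.0439
gripper_force: 0.0
```

Run:
```python
from h import *
im=r.capture("wrist")[:,:,::-1];im2=r.capture("top")[:,:,::-1]
cv2.imwrite("pics/w4.png",np.hstack([cv2.resize(im,(400,300)),cv2.resize(im2[110:270,170:383],(400,300))]))
plan((.424,-.1905,.083,-98.7,.045))
```

```text
t 16.875 [ 0.4226 -0.191   0.1969] [-179.9451    0.0064  -98.9027] w 0.043393519282920866
-> (0.424, -0.1905, 0.083, -98.7)
   [[0.0,-0.001,0.076,0,0,-0.001],[-0.001,-0.001,0.076,0,0,-0.001],[0.0,-0.001,0.076,0,0,-0.001]]
```

View pics/w4.png

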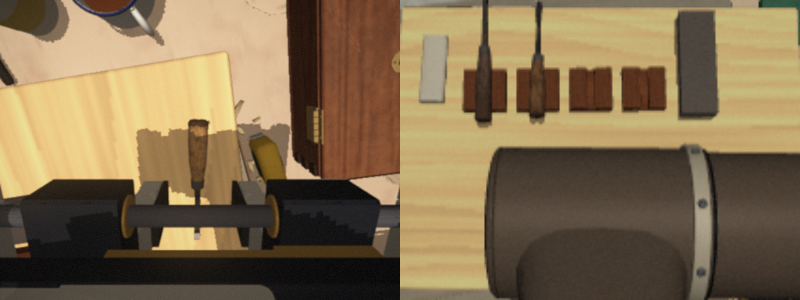

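187 is in c (right panel, 538,85), and the 152 handle is centred at (198,150) in the left panel. Before descending I'll check that the toolbox edge is clear.

Run:
```python
from h import *
print(*tri(ray(r.camera_info("top"),(327.5,298)),ray(r.camera_info("wrist"),(378,220))))
```

```text
[ 0.2989 -0.1384  0.0443] 0.012510445352422966
```

carry_out(targets=[[0,-0.001,0.076,0,0,-0.001],[-0.001,-0.001,0.076,0,0,-0.001],[0,-0.001,0.055,0,0,-0.001],[0,0,0.018,0,0,0],[0,0,0,0,0,0]])

```text
time_s: 17.5
tcp_pos: [0.4246, -0.1901, 0.084]
eef_rot: [180.0, -0.0, -98.6]
contact_force: [-1.4, 0.1, 0.1]
gripper_width: 0.0437
gripper_force: 0.0
```

carry_out(targets=[[0,0,0,0,0,0],[0,0,0,0,0,0],[0,0,0,0,0,0],[0,0,0,0,0,0]], hand=0, squeeze=40)

```text
time_s: 18.0
tcp_pos: [0.4244, -0.1905, 0.0847]
eef_rot: [-179.9, 0.0, -98.6]
contact_force: [-2.3, 1.3, 5.5]
gripper_width: 0.0189
gripper_force: 40.0
```

Run:
```python
from h import *
p=r.get_state()["tcp_pos"]
plan((p[0],p[1],.19,-98.7,.05),(.655,.0045,.18,-179,.05))
```

```text
t 18.0 [ 0.4244 -0.1905  0.0847] [-179.9452    0.0007  -98.566 ] w 0.01892915175652414
-> (np.float64(0.4244177909226865), np.float64(-0.19051158679125738), 0.19, -98.7)
   [[0.0,0.0,-0.07,0,0,0.001],[0.0,0.0,-0.07,0,0,0.001],[0.0,0.0,-0.071,0,0,0.0]]
-> (0.655, 0.0045, 0.18, -179)
   [[-0.057,-0.05,0.003,0,0,0.167],[-0.065,-0.039,0.002,0,0,0.167],[-0.07,-0.027,0.003,0,0,0.167],[-0.074,-0.014,0.002,0,0,0.168],[-0.075,-0.001,0.003,0,0,0.167]]
   [[-0.075,0.012,0.002,0,0,0.168],[-0.071,0.025,0.003,0,0,0.167],[-0.067,0.036,0.002,0,0,0.168]]
```

carry_out(targets=[[0,0,-0.07,0,0,0.001],[0,0,-0.07,0,0,0.001],[0,0,-0.071,0,0,0]])

```text
time_s: 18.38
tcp_pos: [0.4238, -0.1904, 0.1905]
eef_rot: [180.0, 0.0, -98.7]
contact_force: [1.1, 0.5, -0.5]
gripper_width: 0.0187
gripper_force: 39.9
```

carry_out(targets=[[-0.057,-0.05,0.003,0,0,0.167],[-0.065,-0.039,0.002,0,0,0.167],[-0.07,-0.027,0.003,0,0,0.167],[-0.074,-0.014,0.002,0,0,0.168],[-0.075,-0.001,0.003,0,0,0.167]])

```text
time_s: 19.0
tcp_pos: [0.5685, -0.0677, 0.1828]
eef_rot: [180.0, -0.0, -149.2]
contact_force: [0.6, -0.7, 0.6]
gripper_width: 0.0186
gripper_force: 39.9
```

carry_out(targets=[[-0.075,0.012,0.002,0,0,0.168],[-0.071,0.025,0.003,0,0,0.167],[-0.067,0.036,0.002,0,0,0.168],[0,0,0.04,0,0,0],[0,0,0,0,0,0]])

```text
time_s: 19.62
tcp_pos: [0.6536, 0.0046, 0.1572]
eef_rot: [-180.0, -0.3, -179.0]
contact_force: [-0.1, -0.7, -0.5]
gripper_width: 0.0191
gripper_force: 39.9
```

carry_out(targets=[[0,0,0.03,0,0,0],[0,0,0.02,0,0,0],[0,0,0,0,0,0]])

```text
time_s: 20.0
tcp_pos: [0.6542, 0.0041, 0.1337]
eef_rot: [-180.0, -0.1, -179.1]
contact_force: [0.2, -0.7, -0.9]
gripper_width: 0.0184
gripper_force: 39.9
```

Run:
```python
from h import *
plan((.655,.0045,.105,-179,.03))
```

```text
t 20.0 [0.6542 0.0041 0.1337] [-179.982    -0.0931 -179.0501] w 0.01842524424980688
-> (0.655, 0.0045, 0.105, -179)
   [[-0.002,0.001,0.057,0,0,-0.001]]
```

carry_out(targets=[[-0.001,0.001,0.03,0,0,0],[0,0,0.027,0,0,0],[0,0,0,0,0,0],[0,0,0,0,0,0]])

```text
time_s: 20.5
tcp_pos: [0.6556, 0.005, 0.1061]
eef_rot: [-180.0, -0.0, -179.0]
contact_force: [0.6, 0.4, -0.5]
gripper_width: 0.0189
gripper_force: 39.9
```

carry_out(targets=[[0,0,0.003,0,0,0],[0,0,0.003,0,0,0],[0,0,0,0,0,0]])

```text
time_s: 20.88
tcp_pos: [0.6554, 0.005, 0.1031]
eef_rot: [180.0, 0.0, -179.0]
contact_force: [0.0, 0.1, -1.1]
gripper_width: 0.0189
gripper_force: 39.9
```

carry_out(targets=[[0,0,0.003,0,0,0],[0,0,0.002,0,0,0],[0,0,0,0,0,0]])

```text
time_s: 21.25
tcp_pos: [0.6553, 0.005, 0.1004]
eef_rot: [-180.0, -0.0, -179.0]
contact_force: [-0.0, 0.1, 0.1]
gripper_width: 0.019
gripper_force: 39.9
```

carry_out(targets=[[0,0,0.002,0,0,0],[0,0,0.001,0,0,0],[0,0,0,0,0,0]])

```text
time_s: 21.62
tcp_pos: [0.6556, 0.0049, 0.0998]
eef_rot: [-180.0, 0.0, -179.0]
contact_force: [-2.0, -0.8, 4.2]
gripper_width: 0.0185
gripper_force: 39.9
```

carry_out(targets=[[0,0,0,0,0,0],[0,0,0,0,0,0],[0,0,0,0,0,0],[0,0,0,0,0,0],[0,0,0,0,0,0]], hand=0.5)

```text
time_s: 22.25
tcp_pos: [0.6554, 0.005, 0.099]
eef_rot: [-180.0, -0.0, -179.0]
contact_force: [-0.2, -1.0, -0.1]
gripper_width: 0.0434
gripper_force: 0.0
```

carry_out(targets=[[0,0,-0.06,0,0,0],[0,0,-0.1,0,0,0],[0,0,-0.04,0,0,0]])

```text
time_s: 22.62
tcp_pos: [0.6567, 0.0051, 0.2025]
eef_rot: [180.0, 0.2, -179.0]
contact_force: [0.2, 0.6, 0.0]
gripper_width: 0.0437
gripper_force: 0.0
```

Run:
```python
from h import *
plan((.5225,.0535,.20,-94,.055))
```

```text
t 22.625 [0.6567 0.0051 0.2025] [ 179.9744    0.2466 -179.0096] w 0.04369931099924882
-> (0.5225, 0.0535, 0.2, -94)
   [[0.03,0.011,0.001,0,0,-0.157],[0.027,0.016,0.0,0,0,-0.157],[0.024,0.02,0.001,0,0,-0.158],[0.021,0.024,0.0,0,0,-0.157],[0.017,0.027,0.001,0,0,-0.158]]
   [[0.012,0.03,0.0,0,0,-0.157],[0.007,0.031,0.001,0,0,-0.158],[0.001,0.031,0.0,0,0,-0.157],[-0.004,0.032,0.001,0,0,-0.158]]
```

carry_out(targets=[[0.03,0.011,0.001,0,0,-0.157],[0.027,0.016,0,0,0,-0.157],[0.024,0.02,0.001,0,0,-0.158],[0.021,0.024,0,0,0,-0.157],[0.017,0.027,0.001,0,0,-0.158]])

```text
time_s: 23.25
tcp_pos: [0.5803, 0.0318, 0.1976]
eef_rot: [-180.0, 0.0, -131.5]
contact_force: [0.1, -0.1, 0.3]
gripper_width: 0.0439
gripper_force: 0.0
```

carry_out(targets=[[0.012,0.03,0,0,0,-0.157],[0.007,0.031,0.001,0,0,-0.158],[0.001,0.031,0,0,0,-0.157],[-0.004,0.032,0.001,0,0,-0.158],[0,0,0,0,0,0]])

```text
time_s: 23.88
tcp_pos: [0.5205, 0.0539, 0.1969]
eef_rot: [-180.0, 0.0, -94.0]
contact_force: [1.0, -0.1, -0.2]
gripper_width: 0.0439
gripper_force: 0.0
```

Run:
```python
from h import *
im=r.capture("wrist")[:,:,::-1];im2=r.capture("top")[:,:,::-1]
cv2.imwrite("pics/w5.png",np.hstack([cv2.resize(im,(400,300)),cv2.resize(im2[110:270,170:383],(400,300))]))
plan((.5225,.0535,.0815,-94,.045))
```

```text
t 23.975 [0.5215 0.0538 0.1969] [-179.9611    0.0128  -94.1554] w 0.04408885329250835
-> (0.5225, 0.0535, 0.0815, -94)
   [[0.0,-0.001,0.077,0,0,-0.001],[0.0,-0.001,0.077,0,0,-0.001],[0.0,0.0,0.077,0,0,-0.001]]
```

View pics/w5.png

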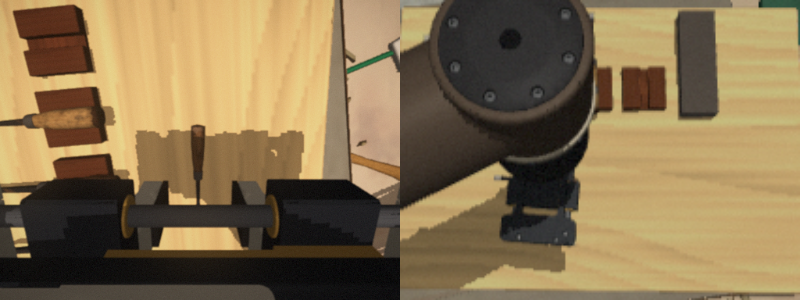

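152 lies in b (left panel, 65,117), and the 117 handle is centred between the fingers at (198,150). Grasping it.

carry_out(targets=[[0,-0.001,0.077,0,0,-0.001],[0,-0.001,0.077,0,0,-0.001],[0,0,0.058,0,0,-0.001],[0,0,0.02,0,0,0],[0,0,0,0,0,0]])

```text
time_s: 24.6
tcp_pos: [0.5228, 0.0536, 0.0812]
eef_rot: [-180.0, -0.0, -93.9]
contact_force: [-0.2, 0.5, 0.3]
gripper_width: 0.0437
gripper_force: 0.0
```

carry_out(targets=[[0,0,0.001,0,0,0],[0,0,0,0,0,0],[0,0,0,0,0,0],[0,0,0,0,0,0],[0,0,0,0,0,0]], hand=0, squeeze=30)

```text
time_s: 25.22
tcp_pos: [0.5224, 0.0537, 0.0803]
eef_rot: [-180.0, 0.0, -93.8]
contact_force: [-0.9, -0.5, 3.4]
gripper_width: 0.0129
gripper_force: 30.3
```

Run:
```python
from h import *
p=r.get_state()["tcp_pos"]
plan((p[0],p[1],.19,-94,.05),(.655,-.0703,.18,-179,.05))
```

```text
t 25.225 [0.5224 0.0537 0.0803] [-179.9681    0.0051  -93.8234] w 0.012872575013991822
-> (np.float64(0.5223894925493666), np.float64(0.05368413644958469), 0.19, -94)
   [[0.0,0.0,-0.073,0,0,0.001],[0.0,0.0,-0.073,0,0,0.001],[0.0,0.0,-0.073,0,0,0.001]]
-> (0.655, -0.0703, 0.18, -179)
   [[0.025,-0.031,0.002,0,0,0.157],[0.02,-0.035,0.002,0,0,0.157],[0.014,-0.038,0.002,0,0,0.158],[0.008,-0.04,0.002,0,0,0.157],[0.001,-0.04,0.002,0,0,0.158]]
   [[-0.006,-0.04,0.002,0,0,0.157],[-0.012,-0.039,0.003,0,0,0.158],[-0.018,-0.036,0.002,0,0,0.157],[-0.025,-0.032,0.003,0,0,0.158]]
```

The fingertips would meet the block before the handle seats, so I'll regrip about 3 mm higher.

carry_out(targets=[[0,0,0,0,0,0],[0,0,0,0,0,0],[0,0,-0.003,0,0,0],[0,0,-0.003,0,0,0],[0,0,0,0,0,0]], hand=0.3)

```text
time_s: 25.85
tcp_pos: [0.5219, 0.0536, 0.083]
eef_rot: [180.0, -0.0, -93.8]
contact_force: [0.2, 0.1, -0.9]
gripper_width: 0.0265
gripper_force: 0.0
```

carry_out(targets=[[0,0,0,0,0,0],[0,0,0,0,0,0],[0,0,0,0,0,0],[0,0,0,0,0,0],[0,0,0,0,0,0]], hand=0)

```text
time_s: 26.48
tcp_pos: [0.5221, 0.0536, 0.083]
eef_rot: [180.0, -0.0, -93.8]
contact_force: [-0.0, -0.0, -0.8]
gripper_width: 0.0125
gripper_force: 29.9
```

carry_out(targets=[[0,0,-0.071,0,0,0.001],[0,0,-0.071,0,0,0.001],[0,0,-0.071,0,0,0.001]])

```text
time_s: 26.85
tcp_pos: [0.5218, 0.0536, 0.1905]
eef_rot: [180.0, -0.0, -94.0]
contact_force: [0.8, 0.7, -1.5]
gripper_width: 0.013
gripper_force: 29.9
```

carry_out(targets=[[0.025,-0.031,0.002,0,0,0.157],[0.02,-0.035,0.002,0,0,0.157],[0.014,-0.038,0.002,0,0,0.158],[0.008,-0.04,0.002,0,0,0.157],[0.001,-0.04,0.002,0,0,0.158]])

```text
time_s: 27.48
tcp_pos: [0.5958, -0.0158, 0.1842]
eef_rot: [180.0, -0.0, -141.5]
contact_force: [0.8, -0.3, -1.1]
gripper_width: 0.0128
gripper_force: 29.9
```

carry_out(targets=[[-0.006,-0.04,0.002,0,0,0.157],[-0.012,-0.039,0.003,0,0,0.158],[-0.018,-0.036,0.002,0,0,0.157],[-0.025,-0.032,0.003,0,0,0.158],[0,0,0,0,0,0]])

```text
time_s: 28.1
tcp_pos: [0.6552, -0.0712, 0.1785]
eef_rot: [-180.0, -0.1, -179.1]
contact_force: [-1.3, 0.1, -1.4]
gripper_width: 0.0128
gripper_force: 29.9
```

Run:
```python
from h import *
im=r.capture("wrist")[:,:,::-1]
cv2.imwrite("pics/w6.png",cv2.resize(im,(800,600),interpolation=cv2.INTER_CUBIC))
plan((.655,-.0703,.108,-179,.03))
```

```text
t 28.15 [ 0.6547 -0.0707  0.1788] [ 179.9963   -0.0785 -178.9597] w 0.012980697863670539
-> (0.655, -0.0703, 0.108, -179)
   [[0.0,0.0,0.047,0,0,0.0],[0.0,0.0,0.047,0,0,0.0],[-0.001,0.001,0.048,0,0,0.001]]
```

View pics/w6.png

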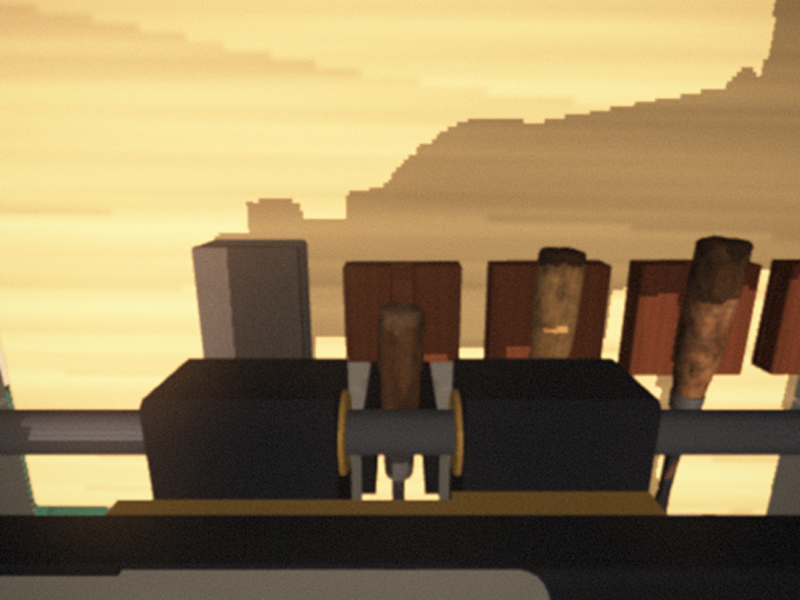

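The handle (column 401) is over groove a (about 403). The oilstone is close, so I'll release with a small opening.

carry_out(targets=[[0,0,0.047,0,0,0],[0,0,0.047,0,0,0],[-0.001,0.001,0.045,0,0,0],[0,0,0,0,0,0],[0,0,0,0,0,0]])

```text
time_s: 28.78
tcp_pos: [0.6558, -0.0696, 0.1111]
eef_rot: [-180.0, 0.1, -178.9]
contact_force: [-0.6, -0.2, -0.6]
gripper_width: 0.0127
gripper_force: 29.9
```

carry_out(targets=[[0,0,0.006,0,0,0],[0,0,0.004,0,0,0],[0,0,0,0,0,0]])

```text
time_s: 29.15
tcp_pos: [0.6554, -0.0699, 0.1052]
eef_rot: [180.0, 0.0, -179.0]
contact_force: [-0.2, 0.5, -0.8]
gripper_width: 0.0129
gripper_force: 29.9
```

carry_out(targets=[[0,0,0.003,0,0,0],[0,0,0,0,0,0],[0,0,0,0,0,0]])

```text
time_s: 29.52
tcp_pos: [0.6555, -0.0699, 0.1036]
eef_rot: [-180.0, -0.0, -179.0]
contact_force: [0.5, 0.1, -0.5]
gripper_width: 0.0128
gripper_force: 29.9
```

carry_out(targets=[[0,0,0.004,0,0,0],[0,0,0.003,0,0,0],[0,0,0,0,0,0]])

```text
time_s: 29.9
tcp_pos: [0.6553, -0.0699, 0.0998]
eef_rot: [-180.0, -0.0, -179.0]
contact_force: [0.2, 0.6, -1.5]
gripper_width: 0.0128
gripper_force: 29.9
```

carry_out(targets=[[0,0,0.003,0,0,0],[0,0,0,0,0,0],[0,0,0,0,0,0]])

```text
time_s: 30.28
tcp_pos: [0.6555, -0.0699, 0.0986]
eef_rot: [180.0, -0.0, -179.0]
contact_force: [-0.6, 0.2, -1.1]
gripper_width: 0.0127
gripper_force: 29.9
```

carry_out(targets=[[0,0,0.002,0,0,0],[0,0,0,0,0,0],[0,0,0,0,0,0]])

```text
time_s: 30.65
tcp_pos: [0.6555, -0.0699, 0.0976]
eef_rot: [-180.0, 0.0, -179.0]
contact_force: [0.3, -0.5, 0.8]
gripper_width: 0.0128
gripper_force: 29.9
```

carry_out(targets=[[0,0,0.001,0,0,0],[0,0,0,0,0,0],[0,0,0,0,0,0]])

```text
time_s: 31.02
tcp_pos: [0.6556, -0.07, 0.0973]
eef_rot: [-180.0, 0.0, -179.0]
contact_force: [-1.2, -1.6, 0.8]
gripper_width: 0.0127
gripper_force: 29.9
```

carry_out(targets=[[0,0,0,0,0,0],[0,0,0,0,0,0],[0,0,0,0,0,0],[0,0,0,0,0,0]], hand=0.3)

```text
time_s: 31.52
tcp_pos: [0.6554, -0.0699, 0.097]
eef_rot: [180.0, -0.0, -179.0]
contact_force: [0.0, 0.1, -0.2]
gripper_width: 0.026
gripper_force: 0.0
```

carry_out(targets=[[0,0,-0.05,0,0,0],[0,0,-0.1,0,0,0],[0,0,-0.1,0,0,0],[0.08,0,-0.05,0,0,0],[0.12,0,0,0,0,0]])

```text
time_s: 32.15
tcp_pos: [0.5563, -0.0715, 0.2489]
eef_rot: [180.0, 0.2, -179.0]
contact_force: [-0.6, 0.1, -0.6]
gripper_width: 0.0262
gripper_force: 0.0
```

carry_out(targets=[[0.06,0.1,0,0,0,0],[0.06,0.1,0,0,0,0],[0.06,0.1,0,0,0,0],[0,0.1,0,0,0,0],[0,0.1,0,0,0,0]])

```text
time_s: 32.78
tcp_pos: [0.4607, 0.1785, 0.2478]
eef_rot: [179.9, 0.1, -179.0]
contact_force: [1.4, 0.2, 0.5]
gripper_width: 0.0265
gripper_force: 0.0
```

Run:
```python
from h import *
im=r.capture("top")[:,:,::-1]; im2=r.capture("scene")[:,:,::-1]
a=cv2.resize(im[100:220,165:345],(800,533),interpolation=cv2.INTER_CUBIC)
cv2.imwrite("pics/f1.png",a)
cv2.imwrite("pics/f2.png",cv2.resize(im2[150:290,150:340],(800,589),interpolation=cv2.INTER_CUBIC))
print(r.get_state()["time_s"],r.get_state()["tcp_pos"])
```

```text
32.875 [0.4612 0.1806 0.2472]
```

View pics/f1.png

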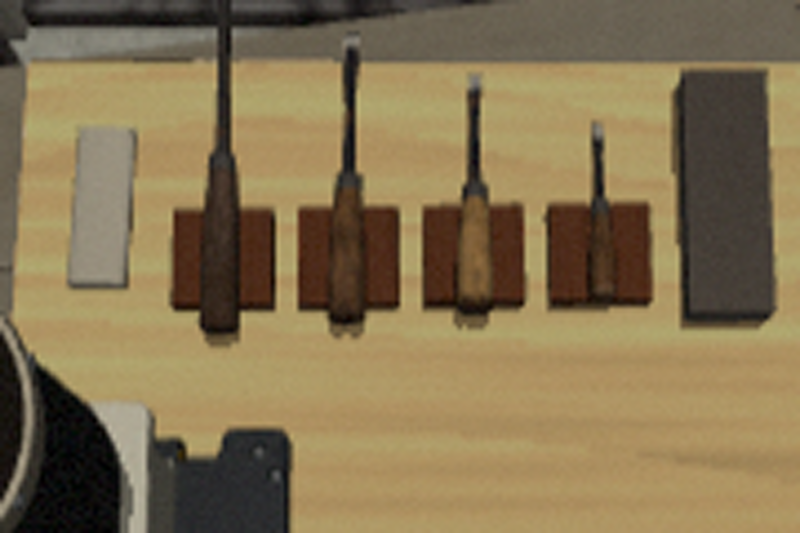

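View pics/f2.png

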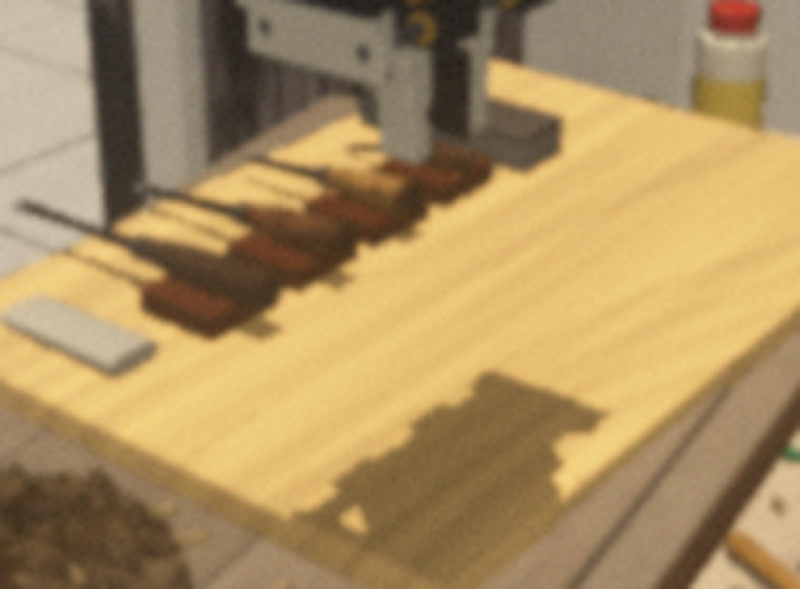

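All four chisels lie in their grooves in order: d at (222,245), c at (348,255), b at (475,250) and a at (600,250). The stones haven't moved and the arm is clear.

```bash
python3 -c "
from plant import r
print(r.close_job())"
```

```text
the job is handed in; nothing more can be done
None
```

I handed the job in at about 33 s: the chisels lie in the grooves from rest_a, next to the oilstone, to rest_d as 117, 152, 187 and 224 mm, and in the last pictures all four are seated and the stones unmoved; the judge's result was not shown.

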